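# Prop the pear crate's lid on its stay

### The job

The green lid of the pear crate leans all the way back. Swing that crate's orange-tipped stay fully up to its stop, where it stands by itself, then tip the green lid forward so that it comes down on the stay and is left propped half open. Leave the lid of the apple crate (red) as it is.

Things in the scene. Friction and masses are not known exactly. Their poses are not given: they have to be found in the camera images.
- pear_pivot (a point): Pivot of the pear crate's stay, fixed to the crate. Crate: fixed brown box of pears with a green lid, 180 deep (x) by 220 wide (y), rim 120 high, front wall only 80 high, pears below 75. Axes: x from the robot's side to the lid hinge, y to the crate's left, z up. The pivot is 110 above the table, 55 behind the outer front face, 20 inside the outer left face (all mm).
- pear_stay (a joint): Angle (rad) of the stay: metal bar 12 x 12 mm, 80 g, orange ball (18 mm) at its end 125 mm from the pivot. 0: level, running from the pivot to the crate's -y, free air beside it and 35 mm below. It swings up about the crate's x, very lightly; 1.57: upright; 1.68: its stop, leaning to +y, where its weight holds it. Let go before upright it falls back to 0.
- pear_lid (a joint): Angle (rad) of the green lid: board 10 mm thick, 190 hinge to free edge, 230 wide, 450 g, 8 mm battens outside near its sides. Hinge line along y at its inner face, 125 mm to +x of the pivot and 10 above; lid's middle 90 to -y of the pivot. 0 shut, 1.57 upright, 1.85 back stop; 50 mm free behind. Tipped past upright to the robot's side it sinks slowly and rests on the raised stay's ball at 0.79.
- apple_lid_edge (a point): Middle of the free edge of the red lid of the other crate, the one of apples: built just like the pear crate, with a like stay, its lid leaning back at its stop, edge about 300 mm above the table. The crates may stand either way round, left or right. Its lid is not to be moved.

How it is judged (in metres and radians):
On the way:
1. the pear crate's stay is fully up while its lid is still well open (value of joint pear_stay above 1.55 rad and value of joint pear_lid above 1 rad), for 0.2 s.
At the end, for the whole second after the job is handed in: The pear crate's stay stands upright or past it (above 1.55 rad) and its lid rests on it, still, half open at 0.62 to 0.96 rad (value of joint pear_stay above 1.55 rad and value of joint pear_lid between 0.62 and 0.96 rad and velocity of joint pear_lid between -0.05 and 0.05 rad/s); the robot touches nothing.
It fails at once if the red lid of the apple crate is moved by more than 40 mm (distance of apple_lid_edge from where it was at the start of the episode above 0.04 m).
It also fails if it takes over 56 s, if anything falls off the work surface, if the arm or the gripper's body presses on something with over 40 N, if the wrist force passes 120 N, or if a joint passes its speed limit or range.

### The arm

A 6-joint arm with a two-finger parallel gripper is mounted at the origin on the work surface. World frame = base frame: x ahead of the robot, y to its left, z up, the work surface at z = 0. Lengths are in mm, angles in degrees, forces in N, time in s.
With the tool pointing down it reaches from about 350 to 850 mm from the base axis. Payload 8.1 kg.
Tool frame: the origin (TCP) lies between the finger pads; the fingertips stand 22 mm ahead of it and the grasp point (between the pads) lies 3 mm ahead of it; z points along the fingers, y is the line along which they close (so a half turn about z gives the same grasp; the last joint's range is limited). The gripper opens to 85 mm and grips with 20 to 120 N. Pads are 22 mm wide; open, the fingers measure 114 mm over their backs; the gripper's body (76 mm by 85 mm) begins 54 mm behind the grasp point. The pads swing forward as they close: fully open they stand 13 mm farther back than shut.
Start: joints at [-80.466, 7.471, 85.268, -0, 87.261, -4.893], TCP at [149.509, -581.079, 253.292] pointing down, gripper open.
Joint ranges: [-169.43, 169.43], [-51.17, 129.36], [1.28, 143.12], [-76.62, 256.62], [0, 156.53], [-152.29, 152.29]. Speed limits (degrees/s): [136.94, 136.94, 159.86, 180, 180, 180].

### API

Orientations are given as [roll, pitch, yaw] about the fixed x, y, z axes, in that order (R = Rz(yaw) Ry(pitch) Rx(roll)).
In Python, from bench import r, vision gives the robot as it stands.
- The arm moves only by the tool step_arm, never from a script. Its argument "targets" is a list that holds one entry, the list of rows, each a list of 6 numbers: the shift along the world's x, y, z in mm, then the turn, a rotation vector about the world's x, y, z in rad. In form: [[[x, y, z, rx, ry, rz], ...]]. A call has 1 to 12 rows; each row is the pose to reach, as a shift and turn from the pose commanded when the call began; what a row does not reach only later rows make up. A row lasts 1/12 s, in which the tool goes at most 41.7 mm and 7.16 degrees, less where a joint would pass 70% of its speed; a pose out of reach is approached as far as the arm can. A call with a gripper value outside its range is refused whole. "fingers" is the gripper's target within -1 to 1 (shut at 1, half-way at 0, fully open at -1), set as the call begins (left out, the last holds). The fingers move at their own pace and stop on an object; "newtons" is the grip in N (left out, the last holds). Time passes only in rows, so rows that repeat a pose let the fingers close. It gives the time, the measured TCP pose, the force, the opening and the grip force at its end, in the units of the state.
- r.sense(): the state, without advancing time (a new reading comes with each control period).
- vision.snapshot(name): name is "scene" or "top" or "wrist"; returns a dict with "img" (420x560x3 uint8, blue, green, red), "mtx" (3x3 intrinsics, pixels), "eye" and "attitude" of the camera in the world. Camera axes: x right, y up, looking along -z (the intrinsics and any distortion apply to the point x, -y, -z); pixel columns grow to the right and rows downward; lengths in mm; the calibration is good to about 2 mm. A picture is of the moment at which its call begins. There is no depth.
- r.hand_in(): hands the job in; it is judged then, once.
The state is a dict: "time": time; "joint_pos": joint angles; "qd": joint speeds; "joint_efforts": joint torques, N m; "tool_pos": TCP position; "tcp_rot": TCP orientation; "ft_force": force on the tool from outside, world axes, zero at the start; "wrist_torque": the same for the moment, N m; "finger_gap": finger opening in mm; "grip_force": force on a finger pad.
Only numpy, scipy, OpenCV 4.12 (cv2) and the standard library are available. Lean on these libraries where they do the work, as an engineer would, in place of code of your own. Each camera call takes 0.05 s, during which the arm holds its last target. There are 200 camera calls.

## Working session

There is one attempt and no reset: what is moved stays moved. The work goes in short steps, Python scripts to look and compute and a tool call to move; the robot and the scene stay as the last step left them, time stands still between calls to the robot, and variables do not carry over. Pictures are saved under pics/ and viewed, at most 12 in all, crops included, and the job is handed in when it is done.

Besides the shell and the picture viewer there is one more tool, called by a JSON object that holds its "name" and its "arguments", one argument or row to a line. step_arm: Moves the arm, as the interface text tells. Its arguments: {"type":"object","properties":{"targets":{"type":"array"},"fingers":{"type":"number"},"newtons":{"type":"number"}},"required":["targets"]}

```bash
mkdir -p pics; cat > h.py <<'E'
import numpy as np, cv2, json
from bench import r, vision
def snap(n,f):
    s=vision.snapshot(n); cv2.imwrite(f'pics/{f}.png',s['img'])
    json.dump({k:np.array(s[k]).tolist() for k in('mtx','eye','attitude')},open(f'pics/{f}.json','w')); return s
E
python3 - <<'E'
from h import *
a=snap('scene','s0');b=snap('top','t0')
for s in(a,b):print(s['mtx'],s['eye'],s['attitude'],s.keys())
print(r.sense())
E
```

```text
[[473.97159635   0.         277.67474632]
 [  0.         473.97159635 202.63109996]
 [  0.           0.           1.        ]] [ 787.39293994 -506.46366218  759.94613086] [47.24241729  0.50647598 29.42265811] dict_keys(['img', 'mtx', 'eye', 'attitude'])
[[475.89308265   0.         278.20592924]
 [  0.         475.89308265 204.06900699]
 [  0.           0.           1.        ]] [ 336.27701404   54.41838631 1079.46150489] [  7.80002945  -1.73586196 -88.68531853] dict_keys(['img', 'mtx', 'eye', 'attitude'])
{'time': 0.1, 'joint_pos': array([-8.04650833e+01,  7.51030953e+00,  8.53232083e+01, -1.55940364e-04,
        8.72614591e+01, -4.89189073e+00]), 'qd': array([-0.05211246, -0.17855643, -0.16434743,  0.01301928,  0.07057989,
        0.04030852]), 'joint_efforts': array([ 1.07848027e-03, -5.70951676e+01, -5.01939940e+01, -2.89640293e-04,
        8.12864135e-03,  3.84457394e-06]), 'tool_pos': array([ 149.44246399, -580.61950049,  252.35259929]), 'tcp_rot': array([-1.79905356e+02, -7.94405804e-03,  1.44268084e+01]), 'ft_force': array([-0.0411258 , -0.78500972, -0.7486054 ]), 'wrist_torque': array([-0.02586831, -0.00889452, -0.04524318]), 'grip_force': 0.0, 'finger_gap': 85.40923147370266}
```

View pics/s0.png

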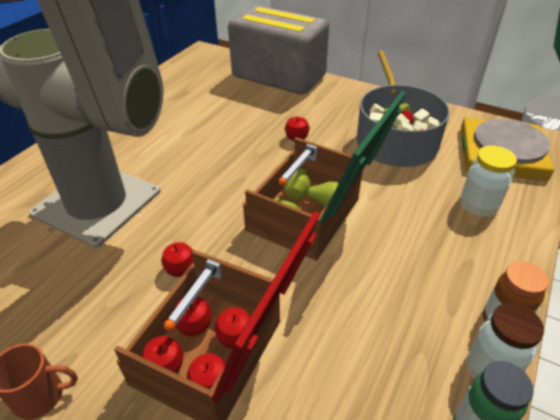

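View pics/t0.png

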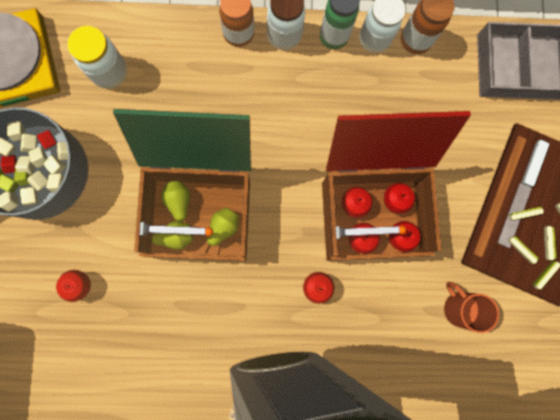

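```bash
python3 - <<'E'
import cv2
t=cv2.imread('pics/t0.png');cv2.imwrite('pics/t0c.png',cv2.resize(t[100:270,105:260],None,fx=3.5,fy=3.5,interpolation=cv2.INTER_CUBIC))
E
```

```text
(no output)
```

View pics/t0c.png

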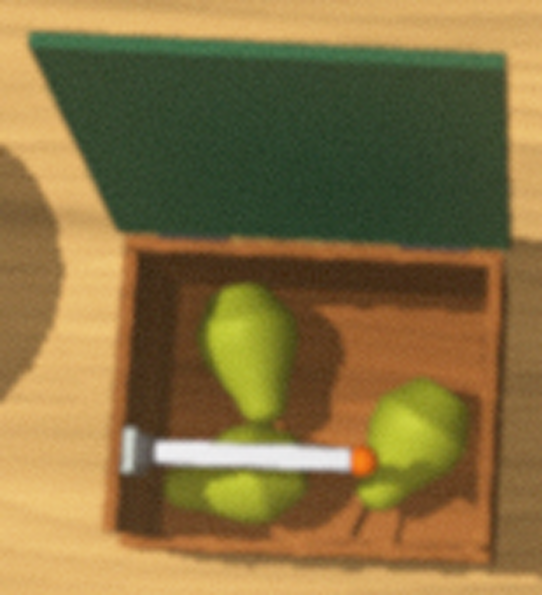

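```bash
cat >> h.py <<'E'
from scipy.spatial.transform import Rotation as Ro
def cam(f):
    c=json.load(open(f'pics/{f}.json'));return np.array(c['mtx']),np.array(c['eye']),Ro.from_euler('xyz',c['attitude'],degrees=True).as_matrix()
def at(f,uv,z):
    K,e,R=cam(f);d=np.linalg.solve(K,[*uv,1]);d=R@[d[0],-d[1],-d[2]];return e+d*(z-e[2])/d[2]
def proj(f,p):
    K,e,R=cam(f);q=R.T@(np.array(p)-e);q=K@[q[0],-q[1],-q[2]];return q[:2]/q[2]
E
python3 - <<'E'
from h import *
for n,uv,z in [('piv',(144,228.6),112),('ball',(208.7,231.7),110),('hL',(139,166.5),120),('hR',(250.5,170),120),('eL',(114.1,112),300),('eR',(249.3,116.5),300),('fL',(139.5,255),80),('fR',(245.5,260),80)]:
    print(n,at('t0',uv,z).round(1))
for n,uv,z in [('piv',(311,152),112),('ball',(284,181),110)]: print(n,at('s0',uv,z).round(1))
E
```

```text
piv [412.1 298.3 112. ]
ball [409.3 168.  110. ]
hL [538.  314.1 120. ]
hR [537.4  86.9 120. ]
eL [592.3 312.7 300. ]
eR [591.9  85.6 300. ]
fL [359.6 312.3  80. ]
fR [354.5  92.7  80. ]
piv [421.2 285.5 112. ]
ball [415.6 168.4 110. ]
```

{"name": "step_arm", "arguments": {
  "targets": [
    [[240,380,50,0,0,0.66],[240,380,50,0,0,0.66],[240,380,50,0,0,0.66],[240,380,50,0,0,0.66],[240,380,50,0,0,0.66],[240,380,50,0,0,0.66],[240,380,50,0,0,0.66],[240,380,50,0,0,0.66],[240,380,50,0,0,0.66],[240,380,50,0,0,0.66],[240,380,50,0,0,0.66],[240,380,50,0,0,0.66]]
  ]
}}

```text
time: 1.1
tool_pos: [392.2, -196.1, 304.1]
tcp_rot: [179.9, -0.2, 52.6]
ft_force: [-0.5, 0.1, 0.7]
finger_gap: 85.3
grip_force: 0.0
```

{"name": "step_arm", "arguments": {
  "targets": [
    [[22,384,-70,0,0,0.659],[22,384,-70,0,0,0.659],[22,384,-70,0,0,0.659],[22,384,-70,0,0,0.659],[22,384,-70,0,0,0.659],[22,384,-70,0,0,0.659],[22,384,-70,0,0,0.659],[22,384,-70,0,0,0.659],[22,384,-70,0,0,0.659],[22,384,-70,0,0,0.659],[22,384,-70,0,0,0.659],[22,384,-70,0,0,0.659]]
  ],
  "fingers": -0.2
}}

```text
time: 2.1
tool_pos: [410.9, 183.3, 232.5]
tcp_rot: [-179.9, 0.1, 90.1]
ft_force: [-0.6, -0.2, -0.0]
finger_gap: 51.1
grip_force: 0.0
```

```bash
python3 - <<'E'
from h import *
snap('wrist','w1');s=r.sense();print(s['tool_pos'],s['tcp_rot'],s['finger_gap'])
for p in [(412,293,110),(411,168,110)]:print(proj('w1',p))
E
```

```text
[411.26878651 182.52740962 232.91111306] [-1.79946587e+02  4.77924046e-02  9.00540738e+01] 51.23186135251842
[277.22038053  74.41066867]
[275.23770207 231.26022034]
```

View pics/w1.png

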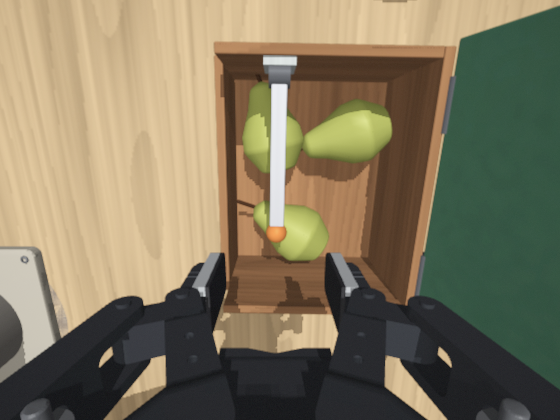

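{"name": "step_arm", "arguments": {
  "targets": [
    [[1,8,-40,0,0,0],[1,8,-80,0,0,0],[1,8,-105,0,0,0],[1,8,-120,0,0,0],[1,8,-120,0,0,0],[1,8,-120,0,0,0],[1,8,-120,0,0,0]]
  ]
}}

```text
time: 2.73
tool_pos: [413.8, 190.4, 115.0]
tcp_rot: [179.9, -0.0, 89.9]
ft_force: [0.2, 0.3, -0.3]
finger_gap: 51.3
grip_force: 0.0
```

{"name": "step_arm", "arguments": {
  "targets": [
    [[0,0,0,0,0,0],[0,0,0,0,0,0],[0,0,0,0,0,0],[0,0,0,0,0,0],[0,0,0,0,0,0],[0,0,0,0,0,0],[0,0,0,0,0,0],[0,0,0,0,0,0],[0,0,0,0,0,0],[0,0,0,0,0,0],[0,0,0,0,0,0],[0,0,0,0,0,0]]
  ],
  "fingers": 1,
  "newtons": 20
}}

```text
time: 3.73
tool_pos: [412.3, 191.1, 114.4]
tcp_rot: [-180.0, -0.0, 90.0]
ft_force: [-7.1, -1.1, 8.4]
finger_gap: 11.5
grip_force: 24.9
```

{"name": "step_arm", "arguments": {
  "targets": [
    [[0,0.5,8,0,0,0],[0,1,15,0,0,0],[0,2.6,23,0,0,0],[0,4.6,30,0,0,0],[0,7,37,0,0,0],[0,10,44,0,0,0],[0,14,51,0,0,0],[0,18,58,0,0,0],[0,22,64,0,0,0],[0,27,70,0,0,0],[0,27,70,0,0,0]]
  ]
}}

```text
time: 4.65
tool_pos: [412.6, 219.2, 184.6]
tcp_rot: [180.0, -0.1, 90.0]
ft_force: [-3.4, -0.5, -0.2]
finger_gap: 11.5
grip_force: 24.7
```

{"name": "step_arm", "arguments": {
  "targets": [
    [[0,6,5,0,0,0],[0,12,10,0,0,0],[0,18,14.5,0,0,0],[0,24,18.5,0,0,0],[0,31,22,0,0,0],[0,38,25,0,0,0],[0,52,29.5,0,0,0],[0,60,31,0,0,0],[0,68,32,0,0,0],[0,78,32,0,0,0],[0,84,31.5,0,0,0],[0,84,31.5,0,0,0]]
  ]
}}

```text
time: 5.65
tool_pos: [413.3, 303.5, 215.8]
tcp_rot: [179.9, -0.1, 90.1]
ft_force: [4.4, -1.1, 5.6]
finger_gap: 11.6
grip_force: 17.6
```

```bash
python3 - <<'E'
from h import *
s=snap('scene','s2');cv2.imwrite('pics/s2c.png',cv2.resize(s['img'][20:270,200:480],None,fx=2.4,fy=2.4,interpolation=cv2.INTER_CUBIC))
s=r.sense();print(s['tool_pos'],s['ft_force'],s['finger_gap'])
E
```

```text
[413.33307839 303.20536442 215.86104818] [ 4.11544102 -0.63661336  5.09949695] 11.699548869744095
```

View pics/s2c.png

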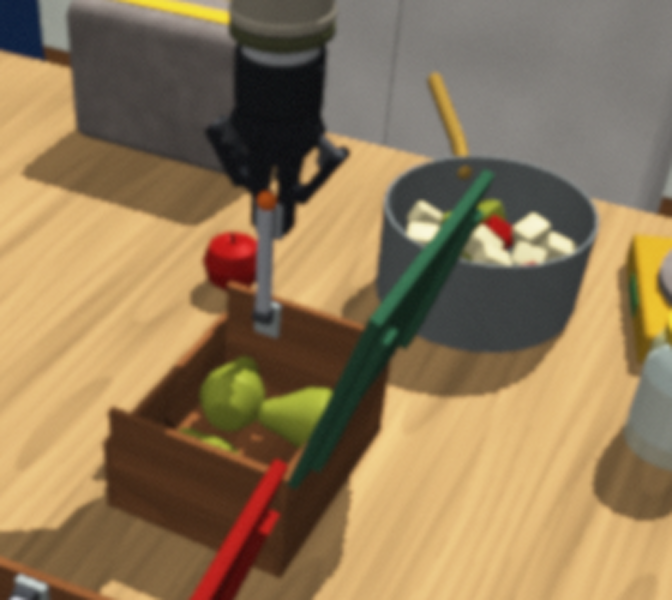

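```bash
python3 - <<'E'
from h import *
s=snap('wrist','w2')
for t in (1.4,1.5,1.57,1.62,1.68):print(t,proj('s2',(412.5,293-125*np.cos(t),110+125*np.sin(t))))
im=cv2.imread('pics/s2.png')
print(proj('s2',(413,293,110)))
m=cv2.inRange(cv2.cvtColor(im,cv2.COLOR_BGR2HSV),(5,180,120),(15,255,255))[80:130,290:330];y,x=np.nonzero(m);print(x.mean()+290,y.mean()+80,len(x))
E
```

```text
1.4 [306.59269498 107.45979157]
1.5 [309.28346679 104.08490016]
1.57 [311.14399944 102.04482455]
1.62 [312.45418242 100.75572457]
1.68 [313.99962405  99.39739457]
[309.22811077 149.94266594]
307.1860465116279 105.97674418604652 43
```

View pics/w2.png

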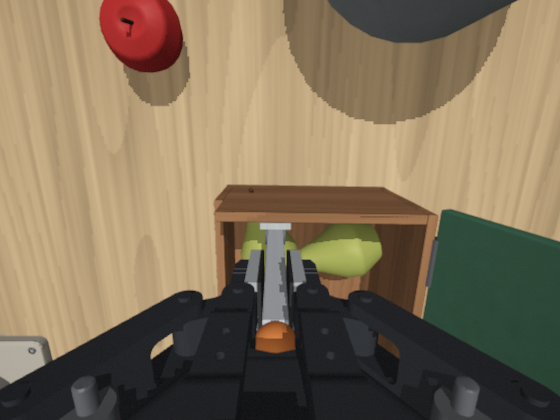

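```bash
python3 - <<'E'
from h import *
print(cam('w2')[1])
for t in (1.2,1.3,1.4,1.5,1.57,1.68):print(t,proj('w2',(412.5,293-125*np.cos(t),110+125*np.sin(t))), proj('w2',(412.5,293-60*np.cos(t),110+60*np.sin(t))))
print(proj('w2',(413,293,110)),proj('w2',(413,312,120)),proj('w2',(413,302,120)))
E
```

```text
[412.73184122 372.31512418 336.34457913]
1.2 [273.22187259 404.80359794] [273.50057145 292.72087411]
1.3 [273.21275969 391.83929393] [273.50247317 286.33282385]
1.4 [273.21098734 374.53635948] [273.50635008 279.03440824]
1.5 [273.21769282 352.9139775 ] [273.51222118 270.92068725]
1.57 [273.2278618 335.3727278] [273.5174999  264.82205409]
1.68 [273.25322046 304.39624589] [273.52765723 254.67981108]
[274.26729484 232.42725756] [274.31407478 213.16285471] [274.29362027 225.67631832]
```

{"name": "step_arm", "arguments": {
  "targets": [
    [[0,4,0,0,0,0],[0,8,0,0,0,0],[0,12,0,0,0,0],[0,12,0,0,0,0]]
  ]
}}

```text
time: 6.08
tool_pos: [413.3, 314.5, 215.0]
tcp_rot: [179.9, -0.0, 90.0]
ft_force: [6.8, -1.9, 1.0]
finger_gap: 11.5
grip_force: 13.7
```

```bash
python3 - <<'E'
from h import *
s=snap('wrist','w3')
im=s['img']
m=cv2.inRange(cv2.cvtColor(im,cv2.COLOR_BGR2HSV),(5,180,120),(16,255,255))[240:420,255:295];y,x=np.nonzero(m);print(y.min()+240,y.max()+240,y.mean()+240,x.mean()+255,len(x))
for t in (1.3,1.4,1.5,1.57,1.62,1.68,1.72):print(t,proj('w3',(412.5,293-125*np.cos(t),110+125*np.sin(t))))
print(r.sense()['tool_pos'])
E
```

```text
322 351 339.41911764705884 272.0055147058824 544
1.3 [273.28358105 413.27819644]
1.4 [273.25433666 397.29544146]
1.5 [273.23153975 376.97487381]
1.57 [273.22032034 360.30402888]
1.62 [273.2150194  347.27763653]
1.68 [273.21187231 330.56681167]
1.72 [273.21180612 318.86657714]
[413.32494158 314.32467305 215.01120451]
```

View pics/w3.png

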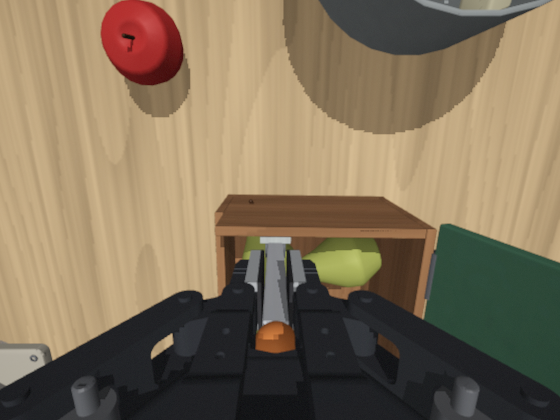

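{"name": "step_arm", "arguments": {
  "targets": [
    [[0,3,0,0,0,0],[0,3,0,0,0,0],[0,3,0,0,0,0]]
  ]
}}

```text
time: 6.38
tool_pos: [413.3, 317.1, 214.7]
tcp_rot: [179.9, -0.0, 90.0]
ft_force: [7.3, -0.7, 0.4]
finger_gap: 11.2
grip_force: 12.8
```

{"name": "step_arm", "arguments": {
  "targets": [
    [[0,0,0,0,0,0],[0,0,0,0,0,0],[0,0,0,0,0,0],[0,0,0,0,0,0],[0,0,0,0,0,0],[0,0,0,0,0,0],[0,0,0,0,0,0],[0,0,0,0,0,0]]
  ],
  "fingers": -0.2
}}

```text
time: 7.05
tool_pos: [412.5, 317.0, 214.8]
tcp_rot: [-180.0, -0.0, 90.0]
ft_force: [0.2, 0.1, -0.1]
finger_gap: 51.2
grip_force: 0.0
```

```bash
python3 - <<'E'
from h import *
s=snap('wrist','w4')
im=s['img']
m=cv2.inRange(cv2.cvtColor(im,cv2.COLOR_BGR2HSV),(5,180,120),(16,255,255))[240:420,255:295];y,x=np.nonzero(m);print(y.min()+240,y.max()+240,y.mean()+240,x.mean()+255,len(x))
for t in (1.3,1.4,1.5,1.57,1.62,1.68,1.72):print(t,proj('w4',(412.5,293-125*np.cos(t),110+125*np.sin(t))))
print(r.sense()['tool_pos'],r.sense()['joint_pos'])
E
```

```text
315 351 336.2559774964838 275.8396624472574 711
1.3 [275.10367036 417.65590135]
1.4 [275.14687708 401.96330275]
1.5 [275.19140731 381.93009523]
1.57 [275.22253067 365.45188497]
1.62 [275.24434623 352.55554649]
1.68 [275.26969413 335.9893701 ]
1.72 [275.28589889 324.37706373]
[412.46700159 316.93434867 214.7682503 ] [ 3.18875952e+01 -3.73403773e+00  1.00762049e+02  2.86066448e-03
  8.29762146e+01  3.18879863e+01]
```

{"name": "step_arm", "arguments": {
  "targets": [
    [[0,0,40,0,0,0],[0,0,80,0,0,0],[0,0,120,0,0,0],[0,0,160,0,0,0],[0,0,200,0,0,0],[0,0,210,0,0,0],[0,0,210,0,0,0],[0,0,210,0,0,0]]
  ],
  "fingers": 1
}}

```text
time: 7.77
tool_pos: [412.8, 317.1, 425.5]
tcp_rot: [179.9, -0.1, 90.0]
ft_force: [-0.5, -0.1, -0.9]
finger_gap: -0.2
grip_force: 0.0
```

{"name": "step_arm", "arguments": {
  "targets": [
    [[230,-117,0,0,0,0],[230,-117,0,0,0,0],[230,-117,0,0,0,0],[230,-117,0,0,0,0],[230,-117,0,0,0,0],[230,-117,0,0,0,0],[230,-117,0,0,0,0],[230,-117,0,0,0,0],[230,-117,0,0,0,0]]
  ]
}}

```text
time: 8.52
tool_pos: [642.3, 199.6, 422.0]
tcp_rot: [-179.8, 0.0, 89.9]
ft_force: [-0.1, 0.3, 0.1]
finger_gap: -0.1
grip_force: 0.0
```

```bash
python3 - <<'E'
from h import *
s=snap('wrist','w5');print(r.sense()['tool_pos'],r.sense()['tcp_rot'],r.sense()['finger_gap'])
E
```

```text
[641.73295997 200.41620047 423.47550807] [-1.79863853e+02  3.02271336e-03  9.00178095e+01] -0.0018462425039008708
```

View pics/w5.png

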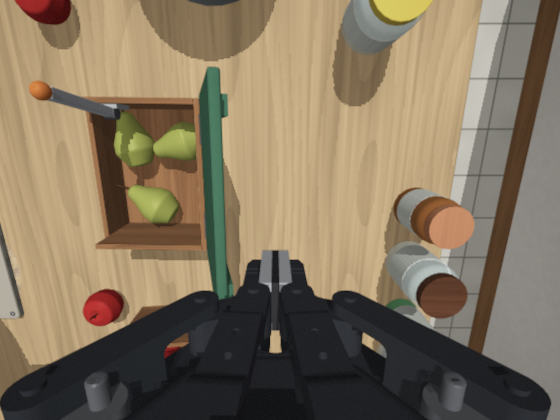

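{"name": "step_arm", "arguments": {
  "targets": [
    [[5,0,-35,0,0,0],[5,0,-70,0,0,0],[5,0,-105,0,0,0],[5,0,-135,0,0,0],[5,0,-135,0,0,0],[5,0,-135,0,0,0]]
  ]
}}

```text
time: 9.07
tool_pos: [645.3, 200.8, 288.7]
tcp_rot: [-179.8, 0.0, 90.1]
ft_force: [0.2, -0.2, 1.7]
finger_gap: 0.2
grip_force: 0.0
```

{"name": "step_arm", "arguments": {
  "targets": [
    [[-10,0,0,0,0,0],[-20,0,0,0,0,0],[-28,0,0,0,0,0],[-34,0,0,0,0,0],[-40,0,0,0,0,0],[-46,0,0,0,0,0],[-52,0,0,0,0,0],[-58,0,0,0,0,0],[-64,0,0,0,0,0],[-70,0,0,0,0,0]]
  ]
}}

```text
time: 9.9
tool_pos: [578.3, 200.1, 292.4]
tcp_rot: [179.7, -0.1, 90.0]
ft_force: [3.2, 0.4, 13.3]
finger_gap: 0.0
grip_force: 7.4
```

{"name": "step_arm", "arguments": {
  "targets": [
    [[-5,0,0,0,0,0],[-10,0,0,0,0,0],[-14,0,0,0,0,0],[-18,0,0,0,0,0],[-22,0,0,0,0,0],[-26,0,0,0,0,0],[-30,0,0,0,0,0],[-34,0,0,0,0,0],[-37,0,0,0,0,0],[-37,0,0,0,0,0]]
  ]
}}

```text
time: 10.73
tool_pos: [540.3, 200.3, 291.8]
tcp_rot: [179.9, -0.1, 90.0]
ft_force: [-0.8, 1.0, 11.3]
finger_gap: 0.2
grip_force: 4.9
```

```bash
python3 - <<'E'
from h import *
snap('top','t5');snap('scene','s5');print(r.sense()['tool_pos'],r.sense()['ft_force'])
a=cv2.imread('pics/t5.png')[80:280,90:280];b=cv2.imread('pics/s5.png')[20:270,200:430]
cv2.imwrite('pics/m5.png',np.hstack([cv2.resize(a,(380,400)),cv2.resize(b,(368,400))]))
E
```

```text
[540.52814887 200.31295354 291.85154333] [-0.30138618  0.96019781 10.32906748]
```

View pics/m5.png

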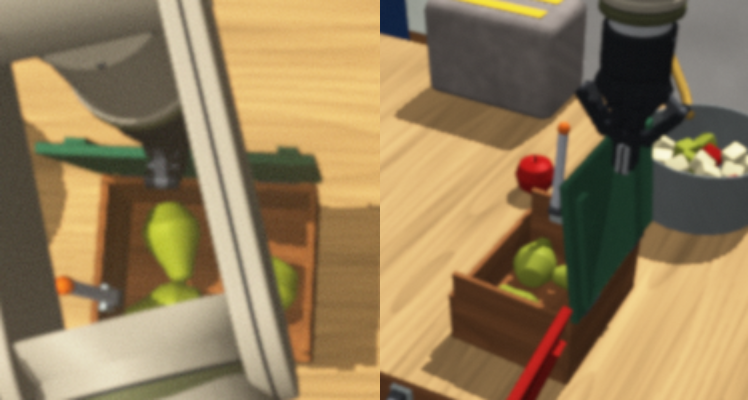

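{"name": "step_arm", "arguments": {
  "targets": [
    [[0,0,5,0,0,0],[0,0,12,0,0,0],[-4,0,12,0,0,0],[-10,0,12,0,0,0],[-16,0,12,0,0,0],[-22,0,12,0,0,0],[-22,0,12,0,0,0],[-22,0,12,0,0,0],[-22,0,12,0,0,0],[-22,0,12,0,0,0]]
  ]
}}

```text
time: 11.67
tool_pos: [518.5, 199.9, 301.6]
tcp_rot: [-180.0, 0.0, 90.0]
ft_force: [0.3, 0.5, -0.1]
finger_gap: -0.1
grip_force: 0.0
```

```bash
python3 - <<'E'
from h import *
snap('top','t6');snap('scene','s6');print(r.sense()['tool_pos'],r.sense()['ft_force'])
a=cv2.imread('pics/t6.png')[80:280,90:280];b=cv2.imread('pics/s6.png')[20:270,200:430]
cv2.imwrite('pics/m6.png',np.hstack([cv2.resize(a,(380,400)),cv2.resize(b,(368,400))]))
E
```

```text
[518.60707225 199.86548178 301.66183499] [-0.16714679 -0.67588405  0.27542058]
```

View pics/m6.png

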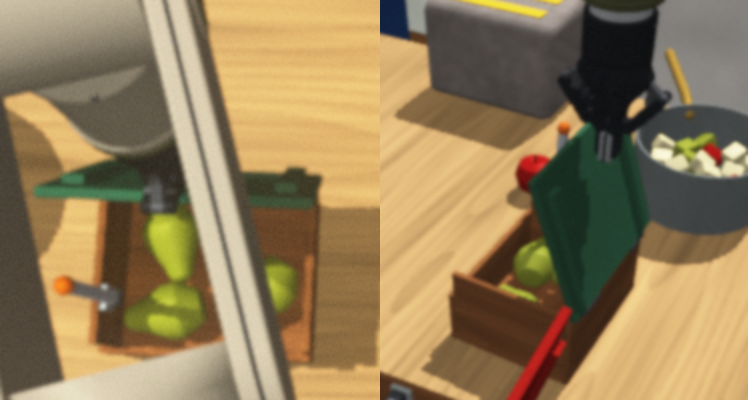

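{"name": "step_arm", "arguments": {
  "targets": [
    [[30,0,10,0,0,0],[50,0,40,0,0,0],[50,0,80,0,0,0],[50,0,110,0,0,0],[50,0,110,0,0,0],[50,0,110,0,0,0],[50,0,110,0,0,0],[50,0,110,0,0,0],[50,0,110,0,0,0],[50,0,110,0,0,0],[50,0,110,0,0,0],[50,0,110,0,0,0]]
  ]
}}

```text
time: 12.77
tool_pos: [568.4, 199.9, 411.3]
tcp_rot: [-180.0, 0.0, 90.0]
ft_force: [-0.2, -0.1, -0.2]
finger_gap: -0.2
grip_force: 0.0
```

{"name": "step_arm", "arguments": {
  "targets": [
    [[0,0,0,0,0,0],[0,0,0,0,0,0],[0,0,0,0,0,0],[0,0,0,0,0,0],[0,0,0,0,0,0],[0,0,0,0,0,0],[0,0,0,0,0,0],[0,0,0,0,0,0],[0,0,0,0,0,0],[0,0,0,0,0,0],[0,0,0,0,0,0],[0,0,0,0,0,0]]
  ]
}}

```text
time: 13.77
tool_pos: [568.5, 199.9, 411.8]
tcp_rot: [-180.0, 0.0, 90.0]
ft_force: [0.1, -0.0, 0.2]
finger_gap: 0.1
grip_force: 0.0
```

{"name": "step_arm", "arguments": {
  "targets": [
    [[0,0,0,0,0,0],[0,0,0,0,0,0],[0,0,0,0,0,0],[0,0,0,0,0,0],[0,0,0,0,0,0],[0,0,0,0,0,0],[0,0,0,0,0,0],[0,0,0,0,0,0],[0,0,0,0,0,0],[0,0,0,0,0,0],[0,0,0,0,0,0],[0,0,0,0,0,0]]
  ]
}}

```text
time: 14.77
tool_pos: [568.5, 199.9, 411.8]
tcp_rot: [-180.0, 0.0, 90.0]
ft_force: [-0.3, 0.0, 0.5]
finger_gap: -0.0
grip_force: 0.0
```

```bash
python3 - <<'E'
from h import *
a=snap('scene','s7')['img'];print(r.sense()['ft_force'],r.sense()['time'])
for i in range(8): b=snap('scene','s8')['img']
d=cv2.absdiff(a,b)[90:270,230:430];print('motion',d.mean(),d.max())
cv2.imwrite('pics/m8.png',cv2.resize(b[60:280,200:440],None,fx=2.4,fy=2.4))
# expected outer free-edge corners at .79
for th in(.62,.79,.96):print(th,[proj('s8',(537-190*np.cos(th),y,120+190*np.sin(th))).round() for y in(86,314)])
E
```

```text
[ 1.10846467 -0.44356422 -0.03557918] 14.8167
motion 0.8733888888888889 6
0.62 [array([247., 151.]), array([303.,  96.])]
0.79 [array([256., 143.]), array([312.,  88.])]
0.96 [array([268., 138.]), array([323.,  82.])]
```

View pics/m8.png

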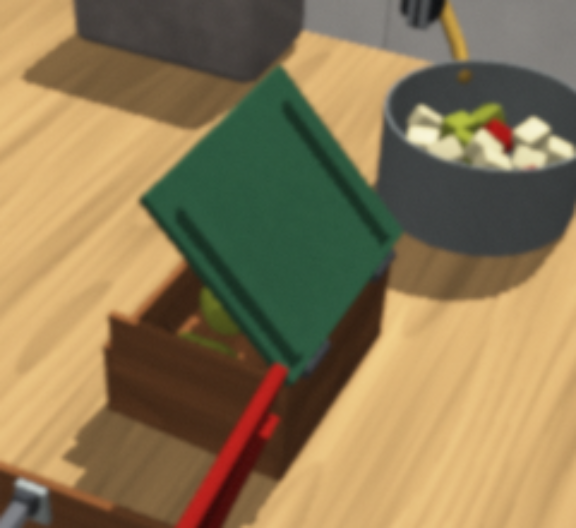

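The lid is at rest: its edge corners, at about (259,145) and (317,88), match an angle of about 0.8 rad, and nothing is moving.

```bash
python3 -c "
from h import *
print(r.hand_in())"
```

```text
the job is handed in; nothing more can be done
None
```

The job is handed in. The pear crate's stay measured at its stop (about 1.68 rad), its green lid is propped still on it at about 0.8 rad, the robot is clear, and the arm never touched the red lid; the hand-in returned no verdict.

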